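Hold a film wand in the beam of the film cell

TASK

Open the slit gate on top of the film cell: turn its black handwheel by the crank knob about one full turn counter-clockwise (seen from above), until it stops fully open. Then take the wand with the orange handle out of the rack, lower it blade first through the slot without forcing it, and bring its film level with the middle of the viewport. Finish while still holding the wand there, hanging upright from the gripper with its handle clear of the slot; leave the two other wands standing in the rack and do not knock the beaker or the vial about.

Things in the scene. Friction and masses are not known exactly. Their poses are not given: they have to be found in the camera images.
- film_cell: Fixed steel chamber with a flat aluminium valve housing on top (72 mm in x; y from -45 to +147 mm; top 130 mm above the worktop). Origin on the worktop straight below the middle of the slot; x from the round glass viewport (robot's side) to the black lamp (far side, to x = +105 mm), y along the housing from slot to handwheel, z up.
- slot (a point): Middle of the slot's upper rim, 134 mm above the worktop; axes as film_cell. Slot 36 mm long (y), 8 mm wide (x), in a steel insert; its mouth has a 4 mm 45-degree bevel, then 8 mm of straight guide. The gate, a dark steel plate, lies 14 mm below the rim; below it the chamber is hollow (floor 124 mm below the rim).
- beam (a point): The point inside the chamber where the light beam runs, on the line through the middle of viewport and lamp: straight below the slot, 46 mm below its rim (88 mm above the worktop).
- gate_wheel (a joint): Handwheel angle, rad: 0 = gate shut, 6.9 = hard stop, fully open; grows counter-clockwise seen from above. A rack and pinion moves the gate 6.6 mm along film_cell's +y per rad; the slot is free from 6.5 on. Starts between 0 and 0.4, stays where left, takes 1 to 2 N at the knob.
- wheel_centre (a point): Point on the handwheel's vertical axis, 170 mm above the worktop; at x = -17, y = +88 mm from the slot in film_cell's frame. The wheel is a black 3-spoke rim 76 mm across, 143 to 153 mm above the worktop. The knob stands in the direction of film_cell's x axis turned by the wheel angle.
- knob_grip (a point): Middle of the crank knob, 172 mm above the worktop: black, upright, 14 mm thick, 36 mm tall (top at 190 mm), on the wheel 30 mm from its axis. It revolves freely on its own pin, so a gripper holding it need not turn while it goes round.
- wand_rack: Fixed white plastic block, 56 x 196 x 30 mm, origin under its middle, y along its length. Three upright pockets 62 mm apart along y, 18 mm deep, 37 x 9 mm, hold the wands; which wand stands in which pocket varies.
- wand_orange: Wand to use (about 0.09 kg), upright in the rack, foot 12 mm above the worktop. Origin: middle of the foot; z up, x through thickness, y across width (as the rack's). Aluminium blade 34 (y) x 6 mm (x), lowest 5 mm tapered to 28 x 4; orange handle 30 (y) x 12 mm (x), from 100 to 147 mm above the foot, to be pinched across its 12 mm. Either face may look to the viewport.
- film_orange (a point): Middle of the amber film in the orange wand's blade, 36 mm above the foot (64 mm below the handle's underside). With the film at the beam the handle's underside is 18 mm above the slot's rim; if let go, the wand drops until its handle lies on the slot.
- wand_blue: Same wand with a blue handle, stays in the rack.
- wand_green: Same wand with a green handle, stays in the rack.
- beaker: Small glass beaker, 54 mm across, 70 mm tall, standing on the worktop beside the cell; origin under its middle.
- vial: Glass sample vial, 19 mm across, 58 mm tall, standing on the worktop; origin under its middle.
Mind the look-alikes: they are no part of the job. Leave any purple look-alike of the wand_green alone.

How it is judged:
On the way:
1. the gate is cranked fully open, with the orange wand not yet at the slot (value of joint gate_wheel above 6.5 rad and horizontal distance between wand_orange and slot above 0.06 m), for 0.2 s.
At the end, for the whole second after the job is handed in: Wheel at 6.5 rad or more; fingers hold the orange wand (over 2 N) upright (0.08 rad) and still in the slot, film within 7 mm of beam height and 6 mm sideways, pressing on the cell under 12 N; other wands within 15 mm, beaker and vial upright within 30 mm of their starts (value of joint gate_wheel above 6.5 rad and z of film_orange in the frame of beam between -0.007 and 0.007 m and horizontal distance between film_orange and beam below 0.006 m and angle between wand_orange's own z axis and vertical below 0.08 rad and contact force between the fingers and wand_orange above 2 N and contact force between wand_orange and film_cell below 12 N and linear speed of wand_orange below 0.02 m/s and distance of each of wand_blue, wand_green from where it was at the start of the episode below 0.015 m and angle between each of wand_blue, wand_green, beaker, vial's own z axis and vertical below 0.2 rad and distance of each of beaker, vial from where it was at the start of the episode below 0.03 m); the arm keeps its last pose, push and grip.
It fails at once if the wand is forced against the cell or its gate (more than 30 N) (contact force between wand_orange and film_cell above 30 N).
It also fails if it takes over 64 s, if anything falls off the work surface, if the arm or the gripper's body presses on something with over 40 N, if the wrist force passes 120 N, or if a joint passes its speed limit or range.

ROBOT

A 6-joint arm with a two-finger parallel gripper is mounted at the origin on a cart in front of the work surface, level with it; the furniture and walls round the work are solid. World frame = base frame: x ahead of the robot, y to its left, z up, the work surface at z = 0. Lengths are in m, angles in rad, forces in N, time in s.
With the tool pointing down it reaches from about 0.25 to 0.775 m from the base axis. Payload 4 kg.
Tool frame: the origin (TCP) lies midway between the tips of the shut fingers; the grasp point (between the pads) lies 19 mm behind it; z points along the fingers, x is the direction in which the jaws open and shut, and the axes are right-handed (so a half turn about z gives the same grasp; the last joint's range is limited). The gripper opens to 94 mm and grips with 3 to 60 N. Pads are 16 mm wide; open, the fingers measure 119 mm over their backs; the gripper's body (75 mm by 177 mm) begins 78 mm behind the grasp point.
Start: joints at [-1.33, 0.087, 1.371, -0, 1.684, -0.103], TCP at [0.185, -0.518, 0.206] pointing down, gripper open.
Joint ranges: [-3.1, 3.1], [-0.76, 2.03], [0.27, 2.55], [-1.08, 4.22], [0.17, 2.65], [-2.57, 2.57]. Speed limits (rad/s): [2.79, 2.79, 3.14, 3.14, 3.14, 3.14].

INTERFACE

Orientations are given as [roll, pitch, yaw] about the fixed x, y, z axes, in that order (R = Rz(yaw) Ry(pitch) Rx(roll)).
In Python, from bench import robot gives the robot as it stands.
- The arm moves only by the shell command python3 -m handwheel 'ROWS'. ROWS is a JSON object of lists of equal length, an entry for each row: "delta_pos": the shift along the tool's x, y, z in mm, a list of three; "rotation": the turn, a rotation vector about the tool's x, y, z in rad, a list of three; "claw": the closure, from -1 (fully open) to 1 (shut). In form: {"delta_pos": [[tx, ty, tz], ...], "rotation": [[wx, wy, wz], ...], "claw": [claw, ...]}. A call has exactly 8 rows; each row shifts and turns the commanded pose from where the row before left it, along the tool's axes as they then stand; what a row does not reach is not made up. A row lasts 1/8 s, in which the tool goes at most 62.5 mm and 10.7 degrees, less where a joint would pass 70% of its speed; a pose out of reach is approached as far as the arm can. A call with a gripper value outside its range is refused whole. The fingers move at their own pace and stop on an object; the grip force is fixed at half the most. Time passes only in rows, so rows that do not move let the fingers close, or fill a call up. It gives the time, the measured TCP pose, the force and the opening at its end, in the units of the state.
- robot.get_obs(): the state, without advancing time (a new reading comes with each control period).
- robot.snapshot(name): name is "scene" or "top"; returns a dict with "color" (420x560x3 uint8, red, green, blue), "intrinsics" (3x3 intrinsics, pixels), "eye" and "rotation" of the camera in the world. Camera axes: x right, y down, z forward; pixel columns grow to the right and rows downward; lengths in m; the calibration is good to about 2 mm. A picture is of the moment at which its call begins. There is no depth.
- robot.close_job(): hands the job in, once; it reports no verdict.
The state is a dict: "time": time; "joint_positions": joint angles; "qvel": joint speeds; "joint_torque": joint torques, N m; "tool_pos": TCP position; "ee_rot": TCP orientation; "wrist_force": force on the tool from outside, world axes, zero at the start; "wrist_torque": the same for the moment, N m; "width": finger opening in m.
Only numpy, scipy, OpenCV 4.12 (cv2) and the standard library are available. Lean on these libraries where they do the work, as an engineer would, in place of code of your own. Each camera call takes 0.05 s, during which the arm holds its last target.

## Working session

There is one attempt and no reset: what is moved stays moved. The work goes in short steps, Python scripts to look and compute and a shell command to move; the robot and the scene stay as the last step left them, time stands still between calls to the robot, and variables do not carry over. Pictures are saved under pics/ and viewed, and the job is handed in when it is done.

```bash
ls; mkdir -p pics; python3 - <<'E'
from bench import robot
import cv2
o=robot.get_obs()
print({k:(v if not hasattr(v,'round') else v) for k,v in o.items()})
for n in("scene","top"):
    s=robot.snapshot(n); cv2.imwrite(f'pics/{n}0.png',s['color'][:,:,::-1]); print(n,s['intrinsics'],s['eye'],s['rotation'])
E
```

```text
pics
{'time': 0.0, 'joint_positions': array([-1.33011934e+00,  8.79458239e-02,  1.37223462e+00, -3.65448830e-05,
        1.68359469e+00, -1.03060486e-01]), 'qvel': array([ 0.00019566,  0.00219973,  0.00049963,  0.00050594, -0.00022614,
       -0.00082314]), 'joint_torque': array([-2.12682258e-03, -3.40186250e+01, -3.02430224e+01,  7.15749850e-02,
        3.29425279e-02, -1.91505642e-04]), 'tool_pos': array([ 0.18522799, -0.51729226,  0.20431916]), 'ee_rot': array([-3.14140425e+00,  2.17464049e-03, -1.22706272e+00]), 'wrist_force': array([-0.12542644, -0.67523736,  0.00938484]), 'wrist_torque': array([-0.00675411, -0.0080103 , -0.00050249]), 'width': 0.09412073966579365}
scene [[462.809147     0.         283.35295629]
 [  0.         462.809147   210.76499349]
 [  0.           0.           1.        ]] [0.10865072 0.46182096 0.70242109] [-2.34812707  0.00655265 -2.39045797]
top [[417.44316473   0.         280.03581271]
 [  0.         417.44316473 202.5806472 ]
 [  0.           0.           1.        ]] [0.43683289 0.01077803 1.09641039] [-3.05029115 -0.00404067 -1.56599879]
```

View pics/scene0.png

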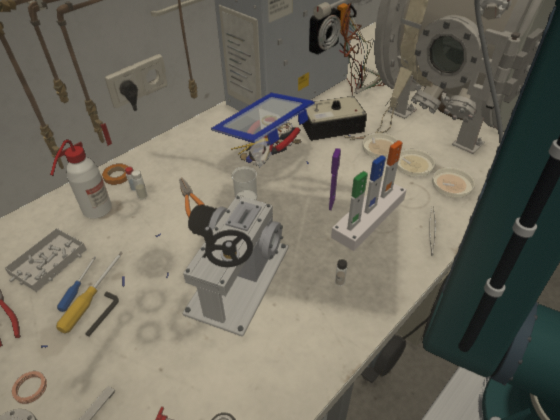

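View pics/top0.png

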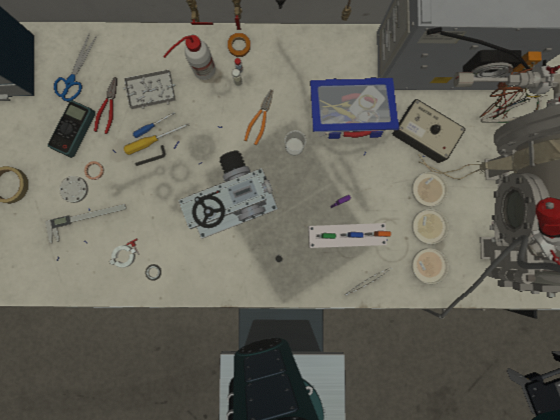

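The scene view shows the cell near (235,250), and the rack with green (357,190), blue (375,175) and orange (393,160) wands. A purple look-alike stands at (334,180). I'll enlarge crops next.

```bash
cat > h.py <<'E'
import numpy as np,cv2
from scipy.spatial.transform import Rotation as R
from bench import robot
def snap(n): 
    s=robot.snapshot(n); s['R']=R.from_euler('xyz',s['rotation']).as_matrix() if np.ndim(s['rotation'])==1 else np.array(s['rotation']); return s
def ray(s,uv):
    d=np.linalg.inv(s['intrinsics'])@np.array([uv[0],uv[1],1.]); return np.array(s['eye']),s['R']@d
def onz(s,uv,z):
    e,d=ray(s,uv); return e+d*(z-e[2])/d[2]
def proj(s,p):
    c=s['R'].T@(np.array(p)-s['eye']); c=s['intrinsics']@c; return c[:2]/c[2]
def crop(s,x0,y0,x1,y1,k,name):
    cv2.imwrite(name,cv2.resize(s['color'][y0:y1,x0:x1,::-1],None,fx=k,fy=k,interpolation=cv2.INTER_CUBIC))
E
python3 - <<'E'
from h import *
t=snap('top');s=snap('scene')
crop(t,170,140,300,240,6,'pics/c1.png');crop(t,300,180,400,255,8,'pics/c2.png')
crop(s,170,160,300,335,3.4,'pics/c3.png');crop(s,310,130,420,250,5,'pics/c4.png')
print(onz(t,(208,210),.15),onz(t,(383,234),.159),onz(t,(295,143),.07))
E
```

```text
[0.50573262 0.1709079  0.15      ] [ 0.45313929 -0.22376184  0.159     ] [ 0.68072265 -0.029643    0.07      ]
```

View pics/c1.png

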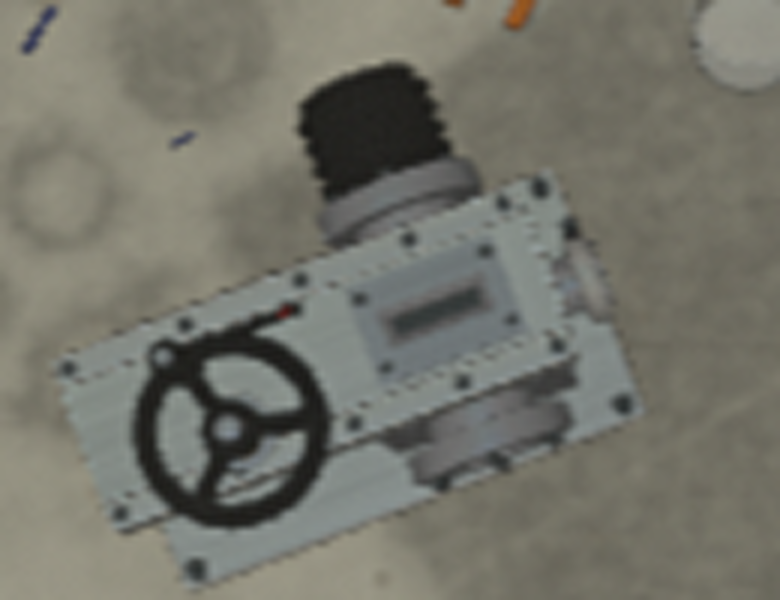

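View pics/c2.png

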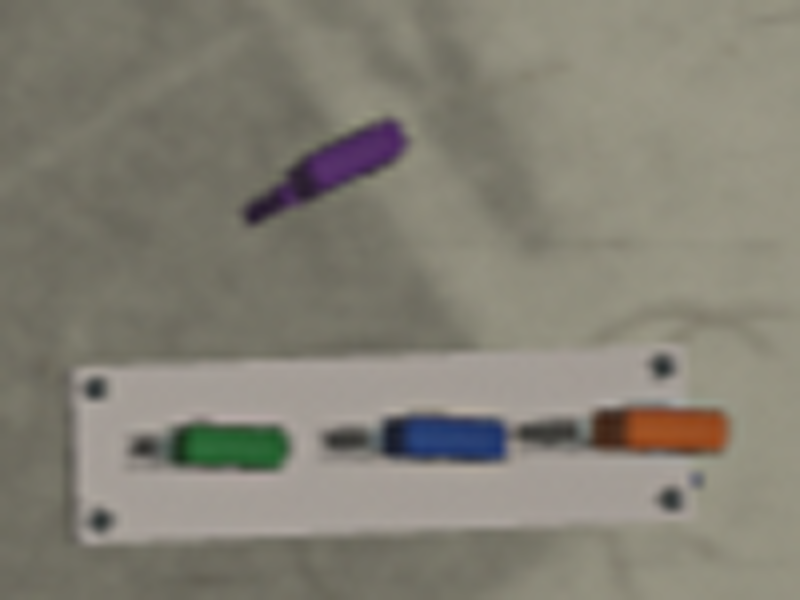

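View pics/c3.png

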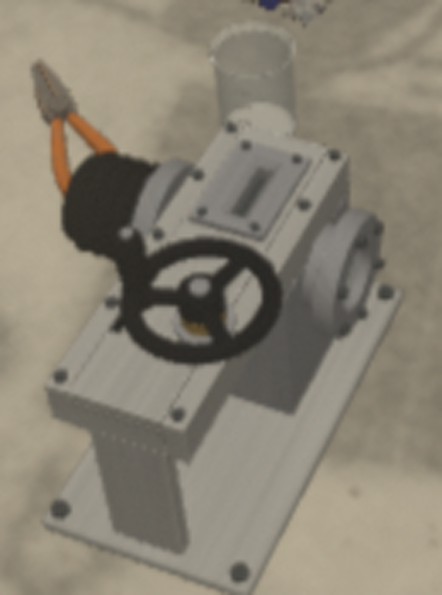

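View pics/c4.png

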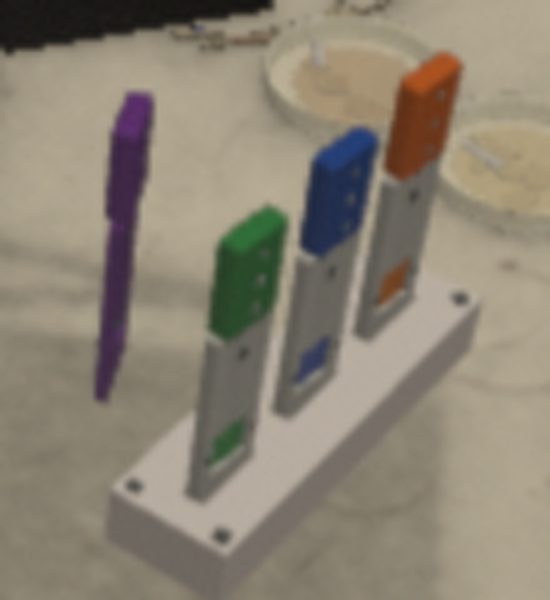

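```bash
python3 - <<'E'
from h import *
np.set_printoptions(precision=4,suppress=True)
t=snap('top');s=snap('scene')
def tri(a,b):
    A=[];B=[]
    for S,uv in((t,a),(s,b)):
        e,d=ray(S,uv);d/=np.linalg.norm(d);P=np.eye(3)-np.outer(d,d);A.append(P);B.append(P@e)
    p=np.linalg.lstsq(np.vstack(A),np.hstack(B),rcond=None)[0]
    return p, proj(t,p)-a, proj(s,p)-b
c1=lambda x,y:np.array([170+(x-2.5)/6,140+(y-2.5)/6]);c3=lambda x,y:np.array([170+(x-1.2)/3.4,160+(y-1.2)/3.4])
c2=lambda x,y:np.array([300+(x-3.5)/8,180+(y-3.5)/8]);c4=lambda x,y:np.array([310+(x-2)/5,130+(y-2)/5])
S=c1(435,312);print('slot',onz(t,S,.132),onz(s,c3(250,193),.132),tri(S,c3(250,193)))
print('hub',tri(c1(230,427),c3(201,287)), onz(t,c1(230,427),.158))
print('knob',tri(c1(163,356),c3(127,234)),onz(t,c1(163,356),.19))
# housing screws z .131: tl, tr, br, bl
scr=[((68,370),(60,376)),((540,187),(231,128)),((558,346),(335,155)),((121,514),(178,413))]
for a,b in scr: print('scr',tri(c1(*a),c3(*b))[0],onz(t,c1(*a),.131))
# slot ends
print('slot ends',onz(t,c1(390,332),.132),onz(t,c1(481,293),.132))
# rack screws z .03
for a in((94,388),(662,366),(671,498),(100,520)): print('rack',onz(t,c2(*a),.03))
# handle blobs
for nm,lo,hi in(('or',(5,150,100),(15,255,255)),('bl',(105,130,60),(125,255,255)),('gr',(50,100,40),(80,255,255))):
  for S,n,box in((t,'t',(310,220,396,245)),(s,'s',(340,130,420,215))):
    hsv=cv2.cvtColor(S['color'],cv2.COLOR_RGB2HSV); m=cv2.inRange(hsv,lo,hi); k=np.zeros_like(m);k[box[1]:box[3],box[0]:box[2]]=1
    y,x=np.nonzero(m*k); print(nm,n,len(x),x.min(),x.max(),y.min(),y.max(),x.mean(),y.mean())
print('vial',onz(t,(278.5,258.5),.058),'beaker',onz(t,(294,143),.07))
E
```

```text
slot [0.5504 0.0957 0.132 ] [0.5488 0.0982 0.132 ] (array([0.5509, 0.0961, 0.129 ]), array([-0.0738, -0.0832]), array([0.1477, 0.0163]))
hub (array([0.5036, 0.1702, 0.1545]), array([0.0371, 0.0401]), array([-0.078 , -0.0084])) [0.5035 0.1697 0.158 ]
knob (array([0.5271, 0.1895, 0.1884]), array([0.0053, 0.0054]), array([-0.0108, -0.0013])) [0.5269 0.1891 0.19  ]
scr [0.5275 0.2377 0.1307] [0.5272 0.2374 0.131 ]
scr [0.6044 0.058  0.1145] [0.5997 0.0555 0.131 ]
scr [0.5374 0.0479 0.1308] [0.5375 0.0479 0.131 ]
scr [0.4717 0.2155 0.1316] [0.4716 0.2155 0.131 ]
slot ends [0.5425 0.113  0.132 ] [0.5579 0.0779 0.132 ]
rack [ 0.4696 -0.0732  0.03  ]
rack [ 0.4775 -0.2547  0.03  ]
rack [ 0.4355 -0.2568  0.03  ]
rack [ 0.4277 -0.075   0.03  ]
or t 54 378 390 231 235 383.51851851851853 233.3148148148148
or s 190 387 401 141 188 394.32105263157894 153.52105263157895
bl t 50 350 362 233 236 356.0 234.5
bl s 162 372 384 156 179 377.3888888888889 166.28395061728395
gr t 52 322 335 234 237 328.5 235.5
gr s 187 353 366 172 196 358.93582887700535 183.32620320855614
vial [0.3933 0.0102 0.058 ] beaker [ 0.6807 -0.0271  0.07  ]
```

The crops confirm:
- **Target wand:** orange handle, top view (383,233), at the rack's right end. It has an aluminium blade like blue (356,234) and green (328,235).
- **Look-alike:** the all-purple one at top (341,201) is to be left alone.
- **Cell:** slot ≈ (.551,.096), cell yaw ≈ 21.5°.
- **Wheel:** centre ≈ (.503,.171), knob ≈ (.527,.189), which puts the wheel angle at about 0.31. Knob radius and heights match the given sizes.

Next I turn the tool to yaw 0 and raise it.

```bash
python3 -m handwheel '{"delta_pos": [[0,0,-10],[0,0,-10],[0,0,-10],[0,0,-10],[0,0,-10],[0,0,-10],[0,0,-10],[0,0,-10]], "rotation": [[0,0,-0.1753],[0,0,-0.1753],[0,0,-0.1753],[0,0,-0.1753],[0,0,-0.1753],[0,0,-0.1753],[0,0,-0.1753],[0,0,0]], "claw": [-1,-1,-1,-1,-1,-1,-1,-1]}'
```

```text
time: 1.3
tool_pos: [0.1854, -0.5178, 0.2858]
ee_rot: [-3.141, 0.0, -0.002]
wrist_force: [-0.7, 0.6, -0.1]
width: 0.0936
```

```bash
python3 -m handwheel '{"delta_pos": [[22,-44,0],[22,-44,0],[22,-44,0],[22,-44,0],[22,-44,0],[22,-44,0],[22,-44,0],[22,-44,0]], "rotation": [[0,0,0],[0,0,0],[0,0,0],[0,0,0],[0,0,0],[0,0,0],[0,0,0],[0,0,0]], "claw": [-1,-1,-1,-1,-1,-1,-1,-1]}'
python3 -m handwheel '{"delta_pos": [[22,-44,0],[22,-44,0],[22,-44,0],[22,-44,0],[22,-44,0],[22,-44,0],[22,-44,0],[12,-47,0]], "rotation": [[0,0,0],[0,0,0],[0,0,0],[0,0,0],[0,0,0],[0,0,0],[0,0,0],[0,0,0]], "claw": [-1,-1,-1,-1,-1,-1,-1,-1]}'
```

```text
time: 2.3
tool_pos: [0.3618, -0.1643, 0.2859]
ee_rot: [3.141, -0.001, -0.004]
wrist_force: [-0.1, 0.1, 0.2]
width: 0.0941
time: 3.3
tool_pos: [0.528, 0.1906, 0.2851]
ee_rot: [3.141, 0.0, -0.004]
wrist_force: [-0.5, -0.4, 0.7]
width: 0.094
```

```bash
python3 -m handwheel '{"delta_pos": [[-1,1,20],[0,0,20],[0,0,20],[0,0,20],[0,0,20],[0,0,15],[0,0,7],[0,0,0]], "rotation": [[0,0,0],[0,0,0],[0,0,0],[0,0,0],[0,0,0],[0,0,0],[0,0,0],[0,0,0]], "claw": [-1,-1,-1,-1,-1,-1,-1,-1]}'
python3 - <<'E'
from h import *
t=snap('top');s=snap('scene')
crop(t,150,120,300,240,5,'pics/d1.png');crop(s,150,130,330,300,3.4,'pics/d2.png')
E
```

```text
time: 4.3
tool_pos: [0.5262, 0.1882, 0.1633]
ee_rot: [3.141, 0.0, -0.001]
wrist_force: [0.7, -0.4, -0.1]
width: 0.0939
```

View pics/d2.png

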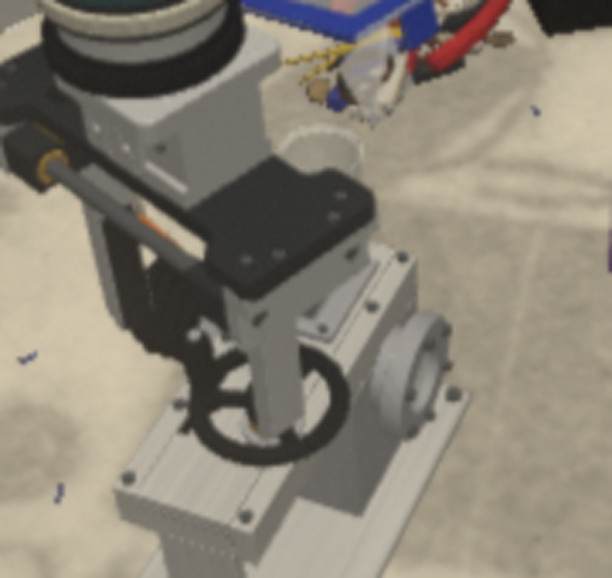

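The knob, at crop (200,330), sits between the open fingers, and the near finger at (270,390) is over the wheel and clear of the rim. I can close on it now.

```bash
python3 -m handwheel '{"delta_pos": [[0,0,0],[0,0,0],[0,0,0],[0,0,0],[0,0,0],[0,0,0],[0,0,0],[0,0,0]], "rotation": [[0,0,0],[0,0,0],[0,0,0],[0,0,0],[0,0,0],[0,0,0],[0,0,0],[0,0,0]], "claw": [1,1,1,1,1,1,1,1]}'
```

```text
time: 5.4
tool_pos: [0.5263, 0.1882, 0.1634]
ee_rot: [3.141, 0.0, 0.0]
wrist_force: [0.2, -0.1, 0.9]
width: 0.0176
```

```bash
python3 -m handwheel '{"delta_pos": [[0,0,0],[0,0,0],[0,0,0],[0,0,0],[0,0,0],[0,0,0],[0,0,0],[0,0,0]], "rotation": [[0,0,0],[0,0,0],[0,0,0],[0,0,0],[0,0,0],[0,0,0],[0,0,0],[0,0,0]], "claw": [1,1,1,1,1,1,1,1]}'
python3 - <<'E'
import numpy as np
a=np.radians(39+15*np.arange(0,26)); x=30*np.cos(a);y=30*np.sin(a)
for i in range(25): print(i,39+15*(i+1),[round(x[i+1]-x[i],1),-round(y[i+1]-y[i],1),0], (.503+x[i+1]/1e3).round(4),(.1705+y[i+1]/1e3).round(4))
E
```

```text
time: 6.4
tool_pos: [0.5265, 0.1883, 0.1635]
ee_rot: [-3.142, -0.0, 0.0]
wrist_force: [2.0, 0.7, -1.2]
width: 0.0137
0 54 [np.float64(-5.7), np.float64(-5.4), 0] 0.5206 0.1948
1 69 [np.float64(-6.9), np.float64(-3.7), 0] 0.5138 0.1985
2 84 [np.float64(-7.6), np.float64(-1.8), 0] 0.5061 0.2003
3 99 [np.float64(-7.8), np.float64(0.2), 0] 0.4983 0.2001
4 114 [np.float64(-7.5), np.float64(2.2), 0] 0.4908 0.1979
5 129 [np.float64(-6.7), np.float64(4.1), 0] 0.4841 0.1938
6 144 [np.float64(-5.4), np.float64(5.7), 0] 0.4787 0.1881
7 159 [np.float64(-3.7), np.float64(6.9), 0] 0.475 0.1813
8 174 [np.float64(-1.8), np.float64(7.6), 0] 0.4732 0.1736
9 189 [np.float64(0.2), np.float64(7.8), 0] 0.4734 0.1658
10 204 [np.float64(2.2), np.float64(7.5), 0] 0.4756 0.1583
11 219 [np.float64(4.1), np.float64(6.7), 0] 0.4797 0.1516
12 234 [np.float64(5.7), np.float64(5.4), 0] 0.4854 0.1462
13 249 [np.float64(6.9), np.float64(3.7), 0] 0.4922 0.1425
14 264 [np.float64(7.6), np.float64(1.8), 0] 0.4999 0.1407
15 279 [np.float64(7.8), np.float64(-0.2), 0] 0.5077 0.1409
16 294 [np.float64(7.5), np.float64(-2.2), 0] 0.5152 0.1431
17 309 [np.float64(6.7), np.float64(-4.1), 0] 0.5219 0.1472
18 324 [np.float64(5.4), np.float64(-5.7), 0] 0.5273 0.1529
19 339 [np.float64(3.7), np.float64(-6.9), 0] 0.531 0.1597
20 354 [np.float64(1.8), np.float64(-7.6), 0] 0.5328 0.1674
21 369 [np.float64(-0.2), np.float64(-7.8), 0] 0.5326 0.1752
22 384 [np.float64(-2.2), np.float64(-7.5), 0] 0.5304 0.1827
23 399 [np.float64(-4.1), np.float64(-6.7), 0] 0.5263 0.1894
24 414 [np.float64(-5.7), np.float64(-5.4), 0] 0.5206 0.1948
```

Gripped (13.7 mm matches the knob's 14 mm). First third of the turn:

```bash
python3 -m handwheel '{"delta_pos": [[-5.7,-5.4,0],[-6.9,-3.7,0],[-7.6,-1.8,0],[-7.8,0.2,0],[-7.5,2.2,0],[-6.7,4.1,0],[0,0,0],[0,0,0]], "rotation": [[0,0,0],[0,0,0],[0,0,0],[0,0,0],[0,0,0],[0,0,0],[0,0,0],[0,0,0]], "claw": [1,1,1,1,1,1,1,1]}'
```

```text
time: 7.4
tool_pos: [0.4836, 0.1922, 0.1634]
ee_rot: [3.141, 0.001, -0.0]
wrist_force: [0.5, -1.5, 1.0]
width: 0.0137
```

```bash
python3 -m handwheel '{"delta_pos": [[-5.4,5.7,0],[-3.7,6.9,0],[-1.8,7.6,0],[0.2,7.8,0],[2.2,7.5,0],[4.1,6.7,0],[5.7,5.4,0],[0,0,0]], "rotation": [[0,0,0],[0,0,0],[0,0,0],[0,0,0],[0,0,0],[0,0,0],[0,0,0],[0,0,0]], "claw": [1,1,1,1,1,1,1,1]}'
```

```text
time: 8.4
tool_pos: [0.4862, 0.1445, 0.1635]
ee_rot: [3.141, -0.001, -0.001]
wrist_force: [2.8, 3.3, -2.1]
width: 0.0136
```

```bash
python3 -c "
from h import *
t=snap('top');crop(t,150,120,300,240,5,'pics/e1.png');s=snap('scene');crop(s,150,130,330,300,3.4,'pics/e2.png')"
```

```text
(no output)
```

View pics/e2.png

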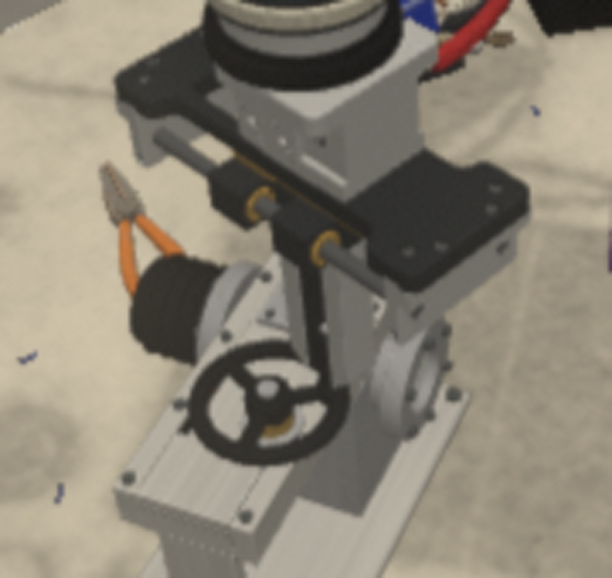

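The wheel is following: the knob is between the fingers at crop (325,370) and the gold gate mark has moved. Forces are low, so I continue.

```bash
python3 -m handwheel '{"delta_pos": [[6.9,3.7,0],[7.6,1.8,0],[7.8,-0.2,0],[7.5,-2.2,0],[6.7,-4.1,0],[5.4,-5.7,0],[3.7,-6.9,0],[0,0,0]], "rotation": [[0,0,0],[0,0,0],[0,0,0],[0,0,0],[0,0,0],[0,0,0],[0,0,0],[0,0,0]], "claw": [1,1,1,1,1,1,1,1]}'
```

```text
time: 9.5
tool_pos: [0.5315, 0.1593, 0.1634]
ee_rot: [-3.141, -0.001, 0.001]
wrist_force: [-0.7, 0.8, 0.0]
width: 0.0136
```

```bash
python3 -m handwheel '{"delta_pos": [[1.8,-7.6,0],[-0.2,-7.8,0],[-2.2,-7.5,0],[-4.1,-6.7,0],[-3,-3.3,0],[0,0,0],[0,0,0],[0,0,0]], "rotation": [[0,0,0],[0,0,0],[0,0,0],[0,0,0],[0,0,0],[0,0,0],[0,0,0],[0,0,0]], "claw": [1,1,1,1,1,1,1,1]}'
```

```text
time: 10.5
tool_pos: [0.5232, 0.1918, 0.1634]
ee_rot: [-3.141, 0.0, 0.0]
wrist_force: [-1.3, -0.3, 0.4]
width: 0.0139
```

```bash
python3 -m handwheel '{"delta_pos": [[-1.5,-1.3,0],[-1.5,-1.2,0],[-1.5,-1.1,0],[-1,-0.7,0],[-0.8,-0.5,0],[0,0,0],[0,0,0],[0,0,0]], "rotation": [[0,0,0],[0,0,0],[0,0,0],[0,0,0],[0,0,0],[0,0,0],[0,0,0],[0,0,0]], "claw": [1,1,1,1,1,1,1,1]}'
```

```text
time: 11.5
tool_pos: [0.5194, 0.1947, 0.1635]
ee_rot: [3.139, -0.005, -0.001]
wrist_force: [7.5, -4.8, -3.5]
width: 0.0139
```

Resistance of about 9 N, opposite to the motion, starts at about 57°, and the hard stop was predicted at 56.8°. I release and rise.

```bash
python3 -m handwheel '{"delta_pos": [[1.5,1,0],[0,0,0],[0,0,0],[0,0,0],[0,0,0],[0,0,-10],[0,0,-30],[0,0,-40]], "rotation": [[0,0,0],[0,0,0],[0,0,0],[0,0,0],[0,0,0],[0,0,0],[0,0,0],[0,0,0]], "claw": [1,-1,-1,-1,-1,-1,-1,-1]}'
```

```text
time: 12.5
tool_pos: [0.518, 0.1952, 0.2439]
ee_rot: [3.141, 0.002, 0.0]
wrist_force: [0.5, 0.2, -0.5]
width: 0.0805
```

```bash
python3 -m handwheel '{"delta_pos": [[0,0,-35],[-5,45,0],[-5,45,0],[-5,45,0],[-5,45,0],[-5,45,0],[-5,45,0],[-5,45,0]], "rotation": [[0,0,0],[0,0,0],[0,0,0],[0,0,0],[0,0,0],[0,0,0],[0,0,0],[0,0,0]], "claw": [-1,-1,-1,-1,-1,-1,-1,-1]}'
python3 - <<'E'
from h import *
t=snap('top');s=snap('scene')
crop(t,170,140,300,240,6,'pics/f1.png');crop(s,170,160,300,335,3.4,'pics/f3.png')
E
```

```text
time: 13.5
tool_pos: [0.4833, -0.1211, 0.2795]
ee_rot: [3.141, -0.002, 0.0]
wrist_force: [-0.2, 0.1, -0.9]
width: 0.0939
```

View pics/f1.png

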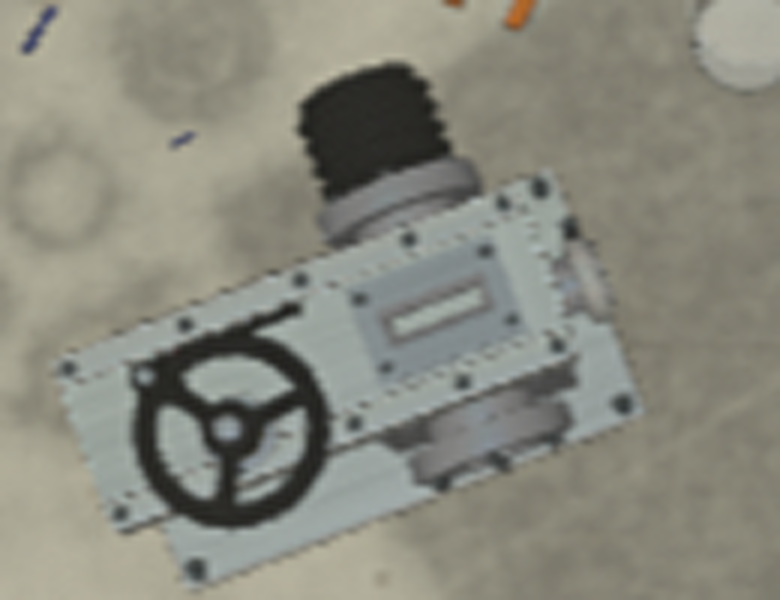

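View pics/f3.png

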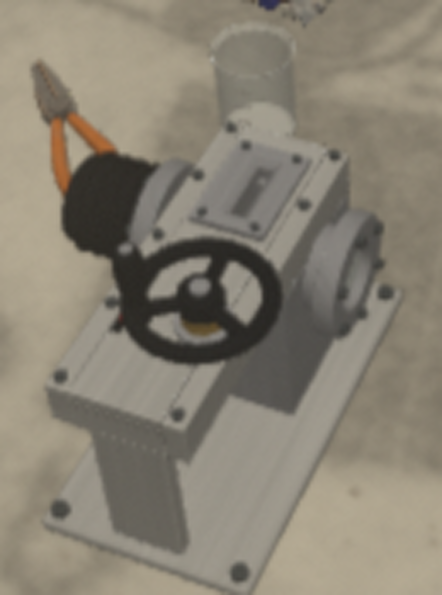

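The gate is open: the slot interior at crop (437,310) is bright right through, and the knob is at (144,377). I now go above the orange wand.

```bash
python3 -m handwheel '{"delta_pos": [[-7,26,0],[-7,26,0],[-7,26,0],[-7,27.5,0],[0,0,0],[0,0,30],[0,0,30],[0,0,0]], "rotation": [[0,0,0],[0,0,0],[0,0,0],[0,0,0],[0,0,-0.043],[0,0,0],[0,0,0],[0,0,0]], "claw": [-1,-1,-1,-1,-1,-1,-1,-1]}'
python3 - <<'E'
from h import *
t=snap('top');s=snap('scene')
crop(t,300,160,430,260,6,'pics/g1.png');crop(s,300,60,450,260,3,'pics/g3.png')
E
```

```text
time: 14.6
tool_pos: [0.4547, -0.2237, 0.2164]
ee_rot: [-3.138, 0.004, 0.044]
wrist_force: [0.0, -0.1, 0.0]
width: 0.0939
```

View pics/g3.png

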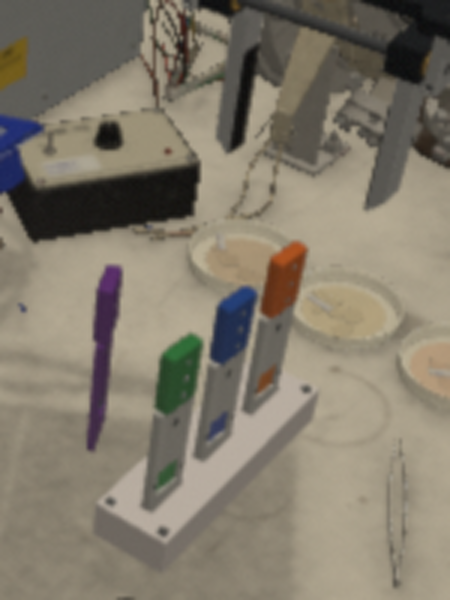

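The open jaws straddle the orange handle, crop (285,280). I descend and close.

```bash
python3 -m handwheel '{"delta_pos": [[0,3,0],[0,0,15],[0,0,20],[0,0,20],[0,0,20],[0,0,15],[0,0,10],[0,0,0]], "rotation": [[0,0,0],[0,0,0],[0,0,0],[0,0,0],[0,0,0],[0,0,0],[0,0,0],[0,0,0]], "claw": [-1,-1,-1,-1,-1,-1,-1,-1]}'
```

```text
time: 15.7
tool_pos: [0.4553, -0.228, 0.1177]
ee_rot: [-3.141, 0.001, 0.043]
wrist_force: [-0.4, -1.1, -0.1]
width: 0.0939
```

```bash
python3 -m handwheel '{"delta_pos": [[0,0,0],[0,0,0],[0,0,0],[0,0,0],[0,0,0],[0,0,0],[0,0,0],[0,0,0]], "rotation": [[0,0,0],[0,0,0],[0,0,0],[0,0,0],[0,0,0],[0,0,0],[0,0,0],[0,0,0]], "claw": [1,1,1,1,1,1,1,1]}'
python3 -m handwheel '{"delta_pos": [[0,0,0],[0,0,0],[0,0,0],[0,0,0],[0,0,0],[0,0,0],[0,0,0],[0,0,0]], "rotation": [[0,0,0],[0,0,0],[0,0,0],[0,0,0],[0,0,0],[0,0,0],[0,0,0],[0,0,0]], "claw": [1,1,1,1,1,1,1,1]}'
```

```text
time: 16.7
tool_pos: [0.4557, -0.2282, 0.1185]
ee_rot: [3.142, -0.0, 0.043]
wrist_force: [-0.4, 0.5, -0.2]
width: 0.0174
time: 17.7
tool_pos: [0.4557, -0.2282, 0.1185]
ee_rot: [3.142, 0.0, 0.043]
wrist_force: [0.2, 0.9, -0.3]
width: 0.0119
```

The handle is gripped (11.9 mm against 12 mm). The foot is 106.5 mm below the TCP. I lift straight up, slowly at first.

```bash
python3 -m handwheel '{"delta_pos": [[0,0,-6],[0,0,-10],[0,0,-15],[0,0,-25],[0,0,-35],[0,0,-35],[0,0,-35],[0,0,-9]], "rotation": [[0,0,0],[0,0,0],[0,0,0],[0,0,0],[0,0,0],[0,0,0],[0,0,0],[0,0,0]], "claw": [1,1,1,1,1,1,1,1]}'
python3 - <<'E'
from h import *
t=snap('top');s=snap('scene')
crop(t,290,160,430,265,5,'pics/i1.png');crop(s,300,10,480,240,2.6,'pics/i3.png')
E
```

```text
time: 18.7
tool_pos: [0.4566, -0.2288, 0.2925]
ee_rot: [3.138, -0.006, 0.043]
wrist_force: [0.0, 0.0, -1.6]
width: 0.0119
```

View pics/i3.png

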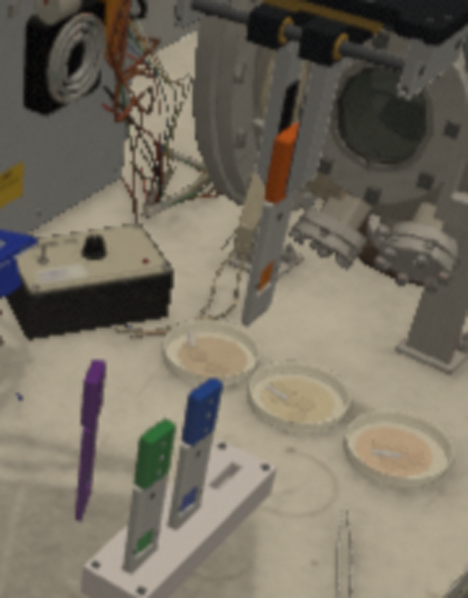

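```bash
python3 -m handwheel '{"delta_pos": [[8,-25,0],[15,-45,0],[18,-52,0],[18,-52,0],[18,-52,0],[17,-50,0],[14,-43,0],[0,0,0]], "rotation": [[0,0,0],[0,0,0],[0,0,0],[0,0,0],[0,0,0],[0,0,0],[0,0,0],[0,0,0]], "claw": [1,1,1,1,1,1,1,1]}'
python3 -m handwheel '{"delta_pos": [[0,0,0],[0,0,0],[0,0,0],[0,0,0],[0,0,0],[0,0,0],[0,0,0],[0,0,0]], "rotation": [[0,0,-0.11],[0,0,-0.11],[0,0,-0.112],[0,0,0],[0,0,0],[0,0,0],[0,0,0],[0,0,0]], "claw": [1,1,1,1,1,1,1,1]}'
python3 - <<'E'
from h import *
t=snap('top');s=snap('scene')
crop(t,190,120,310,220,6,'pics/j1.png');crop(s,150,60,350,280,2.7,'pics/j3.png')
E
```

```text
time: 19.8
tool_pos: [0.5493, 0.098, 0.2854]
ee_rot: [-3.141, 0.005, 0.048]
wrist_force: [-0.3, 0.5, -1.2]
width: 0.0121
time: 20.8
tool_pos: [0.5498, 0.0952, 0.2885]
ee_rot: [3.141, -0.0, 0.375]
wrist_force: [0.1, 0.2, -0.8]
width: 0.0119
```

View pics/j3.png

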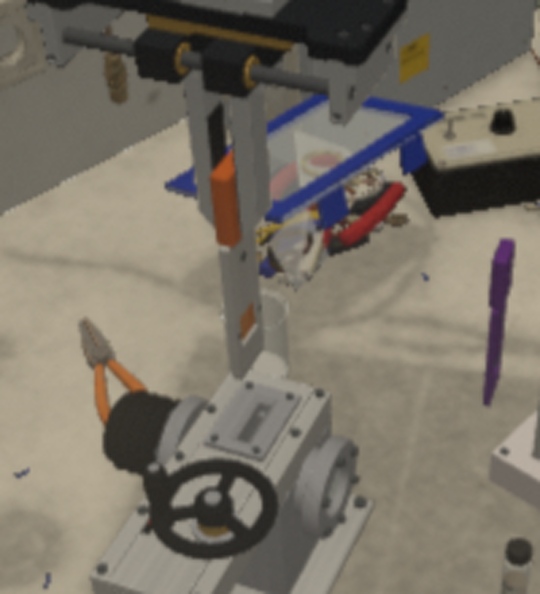

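View pics/j1.png

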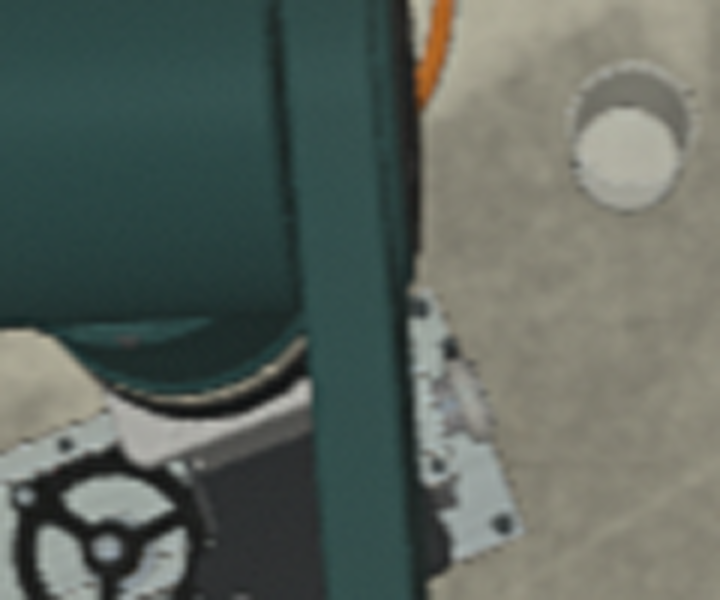

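```bash
python3 - <<'E'
from h import *
s=snap('scene')
crop(s,220,130,280,240,7,'pics/k3.png')
for n,p in(('slot',(.551,.095,.134)),('foot',(.5498,.0952,.182)),('hbot',(.5498,.0952,.282))): print(n,proj(s,p),(proj(s,p)-[220,130])*7+3)
a=.375;X=np.array([np.cos(a),np.sin(a),0]);Y=np.array([-np.sin(a),np.cos(a),0])
for i in(-2,2):
  for j in(-14,14): print(i,j,((proj(s,np.array([.5498,.0952,.182])+X*i/1e3+Y*j/1e3)-[220,130])*7+3).round())
for i in(-3,3):
  for j in(-17,17): print('5up',i,j,((proj(s,np.array([.5498,.0952,.187])+X*i/1e3+Y*j/1e3)-[220,130])*7+3).round())
for i in(-8,8):
  for j in(-22,22): print('mouth',i,j,((proj(s,np.array([.551,.095,.134])+X*i/1e3+Y*j/1e3)-[220,130])*7+3).round())
E
```

```text
slot [243.55476029 214.04467752] [167.88332202 591.31274264]
foot [242.03693524 194.05642643] [157.25854668 451.394985  ]
hbot [237.46930315 145.31294908] [125.28512203 110.19064354]
-2 -14 [190. 417.]
-2 14 [140. 491.]
2 -14 [175. 413.]
2 14 [124. 487.]
5up -3 -17 [197. 394.]
5up -3 17 [136. 485.]
5up 3 -17 [175. 388.]
5up 3 17 [113. 478.]
mouth -8 -22 [234. 542.]
mouth -8 22 [159. 659.]
mouth 8 -22 [176. 526.]
mouth 8 22 [100. 642.]
```

View pics/k3.png

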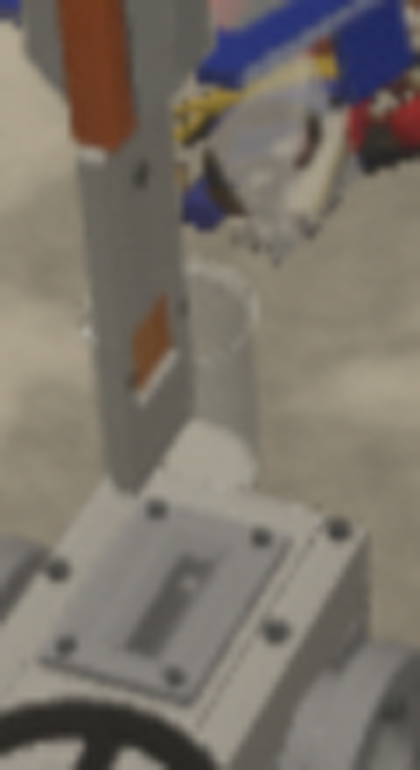

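Overlay check: the foot is within about 1.5 mm of where I predicted it. I apply a small sideways correction and lower to just above the rim.

```bash
python3 -m handwheel '{"delta_pos": [[1.1,1.4,0],[0,0,8],[0,0,9],[0,0,9],[0,0,9],[0,0,7],[0,0,0],[0,0,0]], "rotation": [[0,0,0],[0,0,0],[0,0,0],[0,0,0],[0,0,0],[0,0,0],[0,0,0],[0,0,0]], "claw": [1,1,1,1,1,1,1,1]}'
python3 - <<'E'
from h import *
s=snap('scene');crop(s,210,150,290,250,6,'pics/l3.png')
o=robot.get_obs();print(o['tool_pos'],o['wrist_force'])
E
```

```text
time: 21.95
tool_pos: [0.5515, 0.0943, 0.2468]
ee_rot: [3.141, -0.001, 0.375]
wrist_force: [1.3, -0.2, -1.5]
width: 0.0118
[0.55161564 0.09428417 0.24700231] [-0.76583516 -0.64685019 -1.73315314]
```

View pics/l3.png

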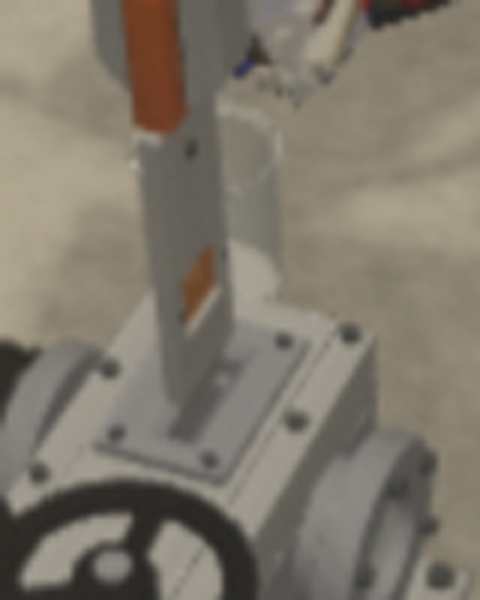

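```bash
python3 -m handwheel '{"delta_pos": [[0,0,3],[0,0,3],[0,0,2],[0,0,2],[0,0,0],[0,0,0],[0,0,0],[0,0,0]], "rotation": [[0,0,0],[0,0,0],[0,0,0],[0,0,0],[0,0,0],[0,0,0],[0,0,0],[0,0,0]], "claw": [1,1,1,1,1,1,1,1]}'
python3 - <<'E'
from h import *
t=snap('top');s=snap('scene');crop(s,210,150,290,250,6,'pics/m3.png')
o=robot.get_obs();print(o['tool_pos'],o['wrist_force'])
E
```

```text
time: 23.0
tool_pos: [0.5514, 0.0943, 0.2366]
ee_rot: [3.141, -0.0, 0.375]
wrist_force: [-0.7, -0.4, -1.2]
width: 0.0118
[0.55139206 0.09425865 0.23652732] [ 0.25556018 -0.08805896 -1.08231975]
```

View pics/m3.png

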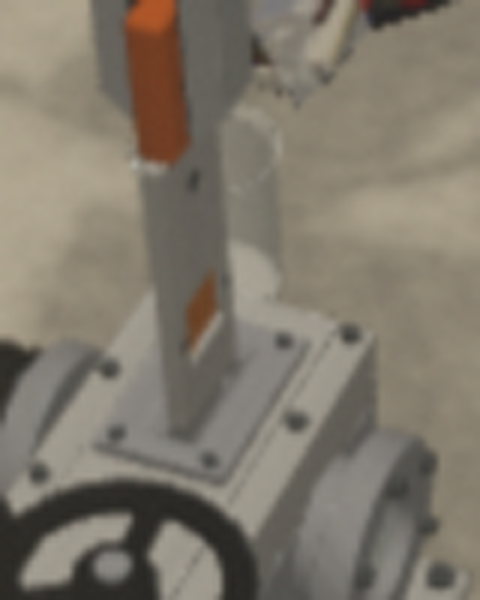

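The foot is in the mouth with no contact force, so I continue in 2 mm rows.

```bash
python3 -m handwheel '{"delta_pos": [[0,0,1],[0,0,1],[0,0,1],[0,0,1],[0,0,0],[0,0,0],[0,0,0],[0,0,0]], "rotation": [[0,0,0],[0,0,0],[0,0,0],[0,0,0],[0,0,0],[0,0,0],[0,0,0],[0,0,0]], "claw": [1,1,1,1,1,1,1,1]}'
python3 -m handwheel '{"delta_pos": [[0,0,1],[0,0,1],[0,0,1],[0,0,1],[0,0,1],[0,0,0],[0,0,0],[0,0,0]], "rotation": [[0,0,0],[0,0,0],[0,0,0],[0,0,0],[0,0,0],[0,0,0],[0,0,0],[0,0,0]], "claw": [1,1,1,1,1,1,1,1]}'
```

```text
time: 24.1
tool_pos: [0.5514, 0.0943, 0.2325]
ee_rot: [3.141, -0.0, 0.375]
wrist_force: [-0.2, -0.9, -0.9]
width: 0.0118
time: 25.1
tool_pos: [0.5514, 0.0942, 0.2275]
ee_rot: [3.141, -0.0, 0.375]
wrist_force: [0.2, 0.2, -1.5]
width: 0.0117
```

```bash
python3 -m handwheel '{"delta_pos": [[0,0,1],[0,0,1],[0,0,2],[0,0,2],[0,0,2],[0,0,2],[0,0,0],[0,0,0]], "rotation": [[0,0,0],[0,0,0],[0,0,0],[0,0,0],[0,0,0],[0,0,0],[0,0,0],[0,0,0]], "claw": [1,1,1,1,1,1,1,1]}'
```

```text
time: 26.1
tool_pos: [0.5514, 0.0943, 0.2175]
ee_rot: [3.141, -0.0, 0.375]
wrist_force: [0.3, 0.2, -1.8]
width: 0.0119
```

```bash
python3 -m handwheel '{"delta_pos": [[0,0,2],[0,0,3],[0,0,3],[0,0,3],[0,0,3],[0,0,3],[0,0,3],[0,0,0]], "rotation": [[0,0,0],[0,0,0],[0,0,0],[0,0,0],[0,0,0],[0,0,0],[0,0,0],[0,0,0]], "claw": [1,1,1,1,1,1,1,1]}'
```

```text
time: 27.1
tool_pos: [0.5512, 0.0942, 0.1971]
ee_rot: [-3.142, 0.001, 0.375]
wrist_force: [-0.2, 0.2, -1.3]
width: 0.0117
```

```bash
python3 -m handwheel '{"delta_pos": [[0,0,3],[0,0,4],[0,0,4],[0,0,4],[0,0,4],[0,0,4],[0,0,4],[0,0,1]], "rotation": [[0,0,0],[0,0,0],[0,0,0],[0,0,0],[0,0,0],[0,0,0],[0,0,0],[0,0,0]], "claw": [1,1,1,1,1,1,1,1]}'
python3 -m handwheel '{"delta_pos": [[0,0,3],[0,0,3],[0,0,3],[0,0,1],[0,0,0.4],[0,0,0],[0,0,0],[0,0,0]], "rotation": [[0,0,0],[0,0,0],[0,0,0],[0,0,0],[0,0,0],[0,0,0],[0,0,0],[0,0,0]], "claw": [1,1,1,1,1,1,1,1]}'
python3 - <<'E'
from h import *
t=snap('top');s=snap('scene');crop(s,170,130,350,290,4.3,'pics/n3.png');crop(t,180,120,400,270,3.5,'pics/n1.png')
o=robot.get_obs();print(o['tool_pos'],o['wrist_force'])
for p in((.551,.095,.134),(.551,.095,.152)): print(((proj(s,p)-[170,130])*4.3+1.6).round())
E
```

```text
time: 28.1
tool_pos: [0.5512, 0.0942, 0.169]
ee_rot: [-3.141, 0.001, 0.375]
wrist_force: [-1.4, 0.4, -0.6]
width: 0.012
time: 29.1
tool_pos: [0.5514, 0.0943, 0.1592]
ee_rot: [3.141, -0.0, 0.375]
wrist_force: [-0.5, -0.5, -0.6]
width: 0.012
[0.5513995  0.09423392 0.15911304] [-0.17170605  0.01181811 -0.97512967]
[318. 363.]
[315. 331.]
```

View pics/n3.png

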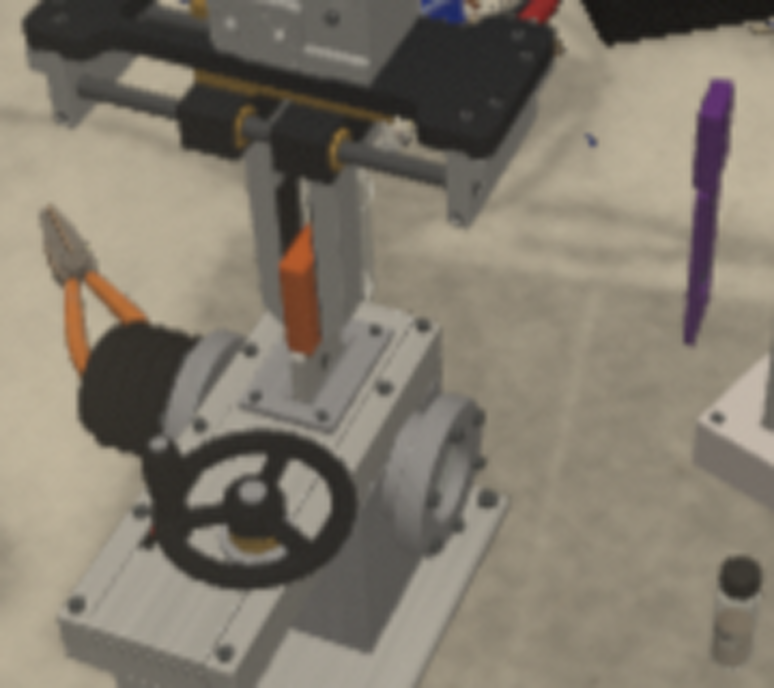

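View pics/n1.png

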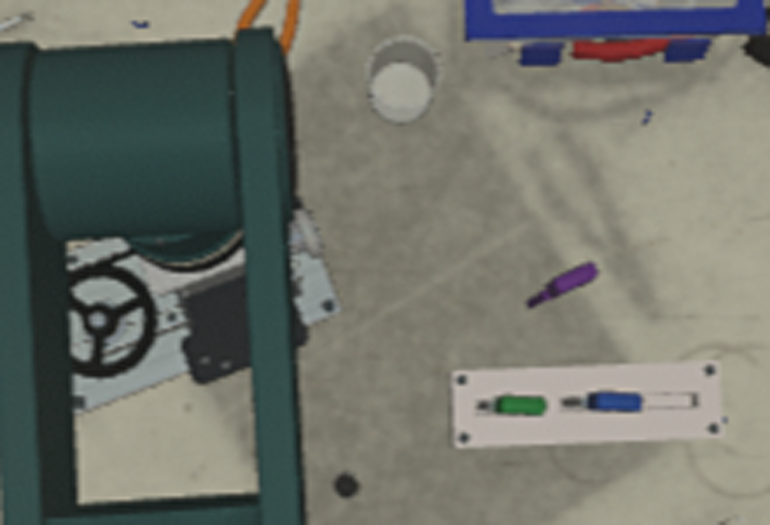

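```bash
python3 - <<'E'
from h import *
s=snap('scene');crop(s,220,190,265,235,12,'pics/o3.png')
a=.375;X=np.array([np.cos(a),np.sin(a),0]);Y=np.array([-np.sin(a),np.cos(a),0]);c=np.array([.551,.095,0])
f=lambda x,y,z:((proj(s,c+X*x/1e3+Y*y/1e3+[0,0,z])-[220,190])*12+5.5).round()
print('handle bottom end corners',f(-6,15,.1525),f(6,15,.1525),'top',f(-6,15,.1995),f(6,15,.1995));print('blade at rim/guide',f(-3,17,.134),f(3,17,.134),f(-3,17,.13),f(3,17,.13),'mouth',f(-8,22,.134),f(8,22,.134))
E
```

```text
handle bottom end corners [273. 282.] [196. 260.] top [249.  34.] [168.  13.]
blade at rim/guide [257. 378.] [219. 367.] [259. 397.] [221. 386.] mouth [274. 410.] [172. 381.]
```

View pics/o3.png

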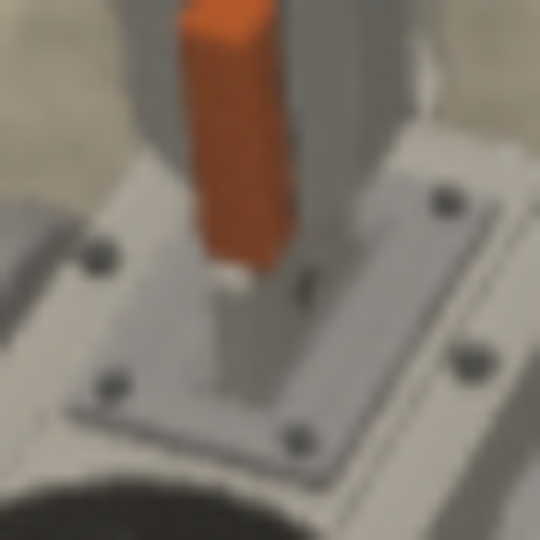

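The handle's underside corners are at crop (268,277) and (205,262). I predicted (273,282) and (196,260) for the film at beam height, so it agrees within about 1 mm. Time to hand in.

```bash
python3 -c "
from bench import robot
o=robot.get_obs();print(o['time'],o['tool_pos'],o['ee_rot'],o['width']);print(robot.close_job())"
```

```text
29.25 [0.55139986 0.09425183 0.15910892] [ 3.14150105e+00 -7.97595814e-05  3.75053348e-01] 0.011886905403452488
the job is handed in; nothing more can be done
None
```

I cranked the gate fully open, lowered the orange wand through the slot, and handed the job in at about 29 s with the wand still held there. No verdict was reported.

- **Gate:** I turned the knob counter-clockwise until about 9 N of resistance at 57° in the world frame. The hard stop was predicted at 56.8°, about 6.9 rad. The top view then showed the slot clear right through.
- **Wand:** the gripper closed on the orange handle at 11.9 mm. The wand went through the slot with wrist readings under about 2 N (its own weight plus noise), so it was not forced.
- **Final pose:** film height works out at about 88.6 mm against the 88 mm beam. My sideways estimate is within about 2 mm, and tool tilt was nearly zero. The handle's underside in the image matched the prediction to about 1 mm.
- **Other objects:** in the last pictures the green and blue wands, the purple look-alike, the beaker and the vial looked to be standing where they started. I checked these by eye only, not by measurement.

No check failed. The slot position from the direct view and from the wheel centre differed by about 1.4 mm, so I used a value between the two.

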